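Switch the exposure lamp to its first step

TASK

Switch the exposure lamp from off to its first step: push the red selector in, turn it clockwise to the next mark (the single white dot) and let it spring back up there. Leave the blue selector, which runs the drying fan, at its setting.

Things in the scene. Friction and masses are not known exactly. Their poses are not given: they have to be found in the camera images.
- red_grip (a point): On the axis of the red selector, 14 mm below the top of its grip bar (44 long, 16 thick, 38 high, top 104 mm above the worktop). Under the bar a red skirt, 48 across, its top 24 mm below this point. z up, x along the bar to the end with the white pointer line, y across the bar; turns and sinks with the selector. Stands amid a fixed grey box, 100 x 100 x 50, red strip in front, yaw within 29 deg.
- red_selector (a joint): Turning of the red selector, rad, growing clockwise seen from above. Marks on the box: 0 = off (black dot), 1.047 = first step (one white dot), 2.094 = second step (two white dots). Up, it is locked with 6 deg of play; pushed in 7.5 mm or more it turns freely, with little friction. Let go within 15 deg of a mark, it is drawn into it as it rises.
- red_push (a joint): How far the red selector is pushed straight down, m: 0 = up and locked, 0.010 = bottom stop (skirt then 7 mm above the box top). A spring lifts it, 4 N when up, 9 N at the bottom.
- blue_selector (a joint): Turning of the blue selector (drying fan), rad: 0 = off, where it starts and stays. Same form and working as the red one, on a like box with a blue strip that stands to the left or right of the red one's box.
Things that resemble listed ones, but are neither listed nor needed, are in the scene too. Leave any orange look-alike of the part that bears red_grip alone. What is shaped like the part that bears blue_selector but orange is not meant.

How it is judged:
On the way:
1. the red selector is pushed in at least 4 mm before it is turned half way to the next mark (value of joint red_push above 0.004 m and value of joint red_selector below 0.5 rad), for 0.02 s.
At the end, for the whole second after the job is handed in: The red selector points at the single white dot (1.047 rad, within 10 degrees) and has sprung back up (pushed in less than 2 mm); the blue selector is still at off (turned less than 0.2 rad) (value of joint red_selector between 0.872 and 1.222 rad and value of joint red_push below 0.002 m and value of joint blue_selector below 0.2 rad); the robot touches nothing.
It fails at once if the blue selector is turned away from off (value of joint blue_selector above 0.2 rad).
It also fails if it takes over 35 s, if anything falls off the work surface, if the arm or the gripper's body presses on something with over 40 N, if the wrist force passes 120 N, or if a joint passes its speed limit or range.

ROBOT

A 6-joint arm with a two-finger parallel gripper is mounted at the origin on a cart in front of the work surface, level with it; the furniture and walls round the work are solid. World frame = base frame: x ahead of the robot, y to its left, z up, the work surface at z = 0. Lengths are in m, angles in rad, forces in N, time in s.
With the tool pointing down it reaches from about 0.275 to 0.825 m from the base axis. Payload 5.2 kg.
Tool frame: the origin (TCP) lies on the centre line of the jaws, within the pads' length; the fingertips stand 25 mm ahead of it and the grasp point (between the pads) lies 6 mm ahead of it (env.tip_extent is the distance from the TCP to the fingertips, in m); z points along the fingers, y is the line along which they close (so a half turn about z gives the same grasp; the last joint's range is limited). The gripper opens to 93 mm and grips with 3 to 60 N. Pads are 15 mm wide; open, the fingers measure 128 mm over their backs; the gripper's body (75 mm by 188 mm) begins 65 mm behind the grasp point.
Start: joints at [-1.509, 0.259, 1.535, -0, 1.348, -0.203], TCP at [0.144, -0.531, 0.244] pointing down, gripper open.
Joint ranges: [-3.14, 3.14], [-0.91, 2.08], [0.19, 2.58], [-1.22, 4.36], [0.22, 2.71], [-3.12, 3.12]. Speed limits (rad/s): [2.57, 2.57, 3.14, 3.14, 3.14, 3.14].

INTERFACE

Orientations are given as a rotation vector (axis times angle).
In Python, from plant import env gives the robot as it stands.
- The arm moves only by the shell command python3 -m pendant 'ROWS'. ROWS is JSON, a list of rows, each a list of 3 entries, a list of its own where there are three numbers: the turn, a rotation vector about the world's x, y, z in degrees, then the shift along the world's x, y, z in mm, then the opening in per cent of the stroke, from 0 (shut) to 100 (fully open). A call has 1 to 10 rows; each row shifts and turns the commanded pose from where the row before left it; what a row does not reach is not made up. A row lasts 1/10 s, in which the tool goes at most 50 mm and 8.59 degrees, less where a joint would pass 70% of its speed; a pose out of reach is approached as far as the arm can. A call with a gripper value outside its range is refused whole. The fingers move at their own pace and stop on an object; the grip force is fixed at half the most. Time passes only in rows, so rows that do not move let the fingers close. It gives the time, the measured TCP pose, the force, the opening and the grip force at its end, in the units of the state.
- env.observe(): the state, without advancing time (a new reading comes with each control period).
- env.snapshot(name): name is "scene" or "top" or "wrist"; returns a dict with "img" (480x640x3 uint8, blue, green, red), "range_z" (480x640 float32, m along the optical axis (not along the pixel's ray), 0 where there is no reading), "intrinsics" (3x3 intrinsics, pixels), "eye" and "orientation" of the camera in the world. Camera axes: x right, y down, z forward; pixel columns grow to the right and rows downward; lengths in m; the calibration is good to about 2 mm. A picture is of the moment at which its call begins.
- env.job_done(): hands the job in; it is judged then, once.
The state is a dict: "clock": time; "joint_positions": joint angles; "qd": joint speeds; "effort": joint torques, N m; "ee_pos": TCP position; "ee_rot": TCP orientation; "contact_force": force on the tool from outside, world axes, zero at the start; "torque": the same for the moment, N m; "opening": finger opening in m; "finger_force": force on a finger pad.
Only numpy, scipy, OpenCV 4.12 (cv2) and the standard library are available. Lean on these libraries where they do the work, as an engineer would, in place of code of your own. Each camera call takes 0.05 s, during which the arm holds its last target. There are 200 camera calls.

## Working session

There is one attempt and no reset: what is moved stays moved. The work goes in short steps, Python scripts to look and compute and a shell command to move; the robot and the scene stay as the last step left them, time stands still between calls to the robot, and variables do not carry over. Pictures are saved under pics/ and viewed, at most 10 in all, crops included, and the job is handed in when it is done.

```bash
mkdir -p pics; cat > h.py <<'E'
from plant import env
import numpy as np, cv2
def snap(n,f=None):
    s=env.snapshot(n)
    if f: cv2.imwrite('pics/'+f,s['img'])
    return s
def world(s):
    K=np.array(s['intrinsics']);R=np.array(s['orientation'])
    if R.size==3:
        R=cv2.Rodrigues(R.astype(float))[0]
    z=s['range_z'];v,u=np.mgrid[:480,:640]
    p=np.stack([(u-K[0,2])/K[0,0]*z,(v-K[1,2])/K[1,1]*z,z],-1)
    return p@R.T+np.array(s['eye'])
E
python3 - <<'E'
from h import *
s=snap('top','top0.png');print(s['eye'],s['orientation'],s['intrinsics'])
np.savez('top0.npz',w=world(s),img=s['img'])
s=snap('scene','scene0.png');print(s['eye'])
np.savez('scene0.npz',w=world(s),img=s['img'])
o=env.observe();print(o['clock'],o['ee_pos'],o['ee_rot'],o['opening'])
E
```

```text
[ 0.35577622 -0.05607214  0.93783857] [-2.14617385  2.13274306 -0.19550752] [[526.18345164   0.         317.37085766]
 [  0.         526.18345164 234.35359903]
 [  0.           0.           1.        ]]
[-0.14179621  0.41066063  0.62832552]
0.1 [ 0.1439277  -0.53037688  0.24292383] [-3.11250666e+00 -4.14560902e-01 -1.13398991e-04] 0.09310917152121821
```

View pics/top0.png

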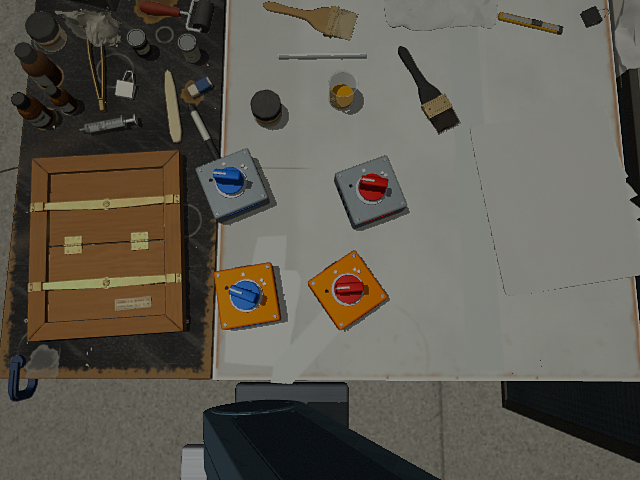

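View pics/scene0.png

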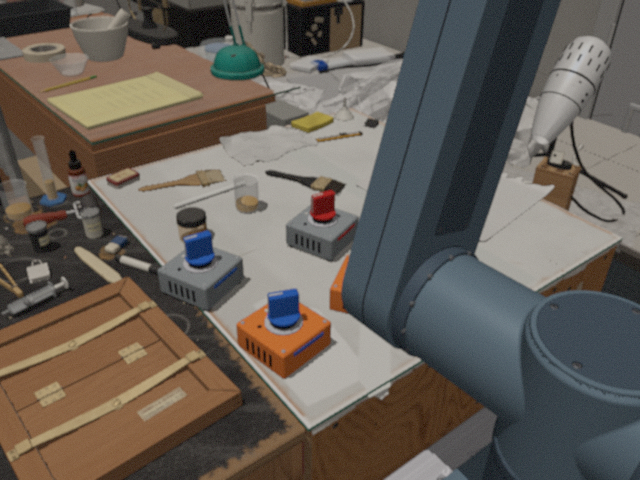

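The top view shows two red-knob boxes: grey at (372,187), the wanted one, and orange at (350,289), the look-alike. The two blue-knob boxes are grey at (230,180), the fan, and orange at (245,295). I'll check the choice in a close crop and measure it.

```bash
python3 - <<'E'
from h import *
d=np.load('top0.npz');w,img=d['w'],d['img']
c=img[145:240,320:425];cv2.imwrite('pics/crop0.png',cv2.resize(c,None,fx=6,fy=6,interpolation=cv2.INTER_CUBIC))
hsv=cv2.cvtColor(img,cv2.COLOR_BGR2HSV)
u0,v0=320,145
W=w[145:240,320:425];H=hsv[145:240,320:425]
red=((H[...,0]<8)|(H[...,0]>172))&(H[...,1]>150)
top=(W[...,2]>.097)&(W[...,2]<.112)
p=W[top];print('bar',len(p),p.mean(0))
r=cv2.minAreaRect((p[:,:2]*1000).astype(np.float32));print(r)
b=(W[...,2]>.044)&(W[...,2]<.056);q=W[b];r=cv2.minAreaRect((q[:,:2]*1000).astype(np.float32));print('box',q[:,2].mean(),r,cv2.boxPoints(r))
for n,(a,bb,cc,dd) in dict(blue=(145,225,190,280),ored=(240,335,300,395),oblue=(255,335,205,290)).items():
    X=w[a:bb,cc:dd];k=X[(X[...,2]>.097)&(X[...,2]<.112)];print(n,len(k),k.mean(0))
E
```

```text
bar 260 [ 0.58740286 -0.15993037  0.10199254]
((588.3629760742188, -160.22714233398438), (43.906211853027344, 17.151397705078125), 81.8405532836914)
box 0.04869389686371192 ((588.0447998046875, -160.37115478515625), (100.10811614990234, 100.1116714477539), 20.774696350097656) [[ 523.4906  -131.3237 ]
 [ 558.99963 -224.92636]
 [ 652.599   -189.41861]
 [ 617.08997  -95.81595]]
blue 264 [0.59687909 0.08249039 0.10233123]
ored 214 [ 0.41411293 -0.11859395  0.09887571]
oblue 237 [0.40308139 0.05133551 0.09894315]
```

View pics/crop0.png

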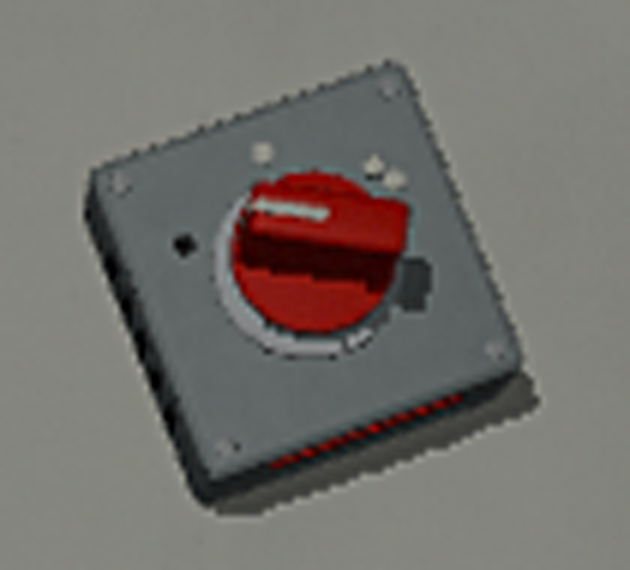

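The crop confirms it. The box is grey, with a red strip at (370,430), and the pointer line at (290,208) faces the black dot at (185,244). The single white dot is at (262,152). The measured sizes fit: box 100x100 at z 49 mm, bar 44x17 with its top at 102–104 mm. The axis is at (588,-160) mm and the bar direction is about 81°. So I need tool y at about -9°, which is a turn of +66°.

```bash
python3 -m pendant '[[[0,0,2],[14,12,0],100],[[0,0,4],[28,23,0],100],[[0,0,4],[28,23,0],100],[[0,0,4],[28,23,0],100],[[0,0,4],[28,23,0],100],[[0,0,4],[28,23,0],100],[[0,0,4],[28,23,0],100],[[0,0,4],[28,23,0],100],[[0,0,4],[28,23,0],100],[[0,0,4],[28,23,0],100]]' && python3 -m pendant '[[[0,0,5],[28,23,0],100],[[0,0,5],[28,23,0],100],[[0,0,5],[28,23,0],100],[[0,0,5],[28,23,0],100],[[0,0,5],[28,23,0],100],[[0,0,3],[20,23,0],100],[[0,0,0],[14,14,0],100],[[0,0,0],[0,0,0],100],[[0,0,0],[0,0,0],100],[[0,0,0],[0,0,0],100]]'
python3 - <<'E'
from h import *
s=snap('wrist','w1.png');o=env.observe();R=cv2.Rodrigues(np.array(o['ee_rot']))[0]
print(o['clock'],o['ee_pos'],np.degrees(np.arctan2(R[1,1],R[0,1])),R[:,2],o['contact_force'],o['joint_positions'])
w=world(s);m=(w[...,2]>.094)&(w[...,2]<.112)
n,l,st,c=cv2.connectedComponentsWithStats(m.astype(np.uint8))
for i in range(1,n):
    if st[i,4]>300:
        p=w[l==i];print(st[i],p.mean(0),cv2.minAreaRect((p[:,:2]*1000).astype(np.float32)))
E
```

```text
clock: 1.1
ee_pos: [0.4111, -0.3094, 0.2436]
ee_rot: [-2.806, -1.412, -0.0]
contact_force: [0.4, 0.4, 0.5]
opening: 0.0929
finger_force: 0.0
clock: 2.1
ee_pos: [0.5832, -0.16, 0.2436]
ee_rot: [-2.386, -2.044, 0.001]
contact_force: [-0.2, -0.4, 0.2]
opening: 0.0929
finger_force: 0.0
2.15 [ 0.58322472 -0.16031372  0.24368495] -8.865639927437517 [-4.40145142e-04 -1.27824969e-04 -9.99999895e-01] [ 0.64169711  0.22951967 -0.68750489] [-4.52297221e-01  3.57399575e-01  1.39661499e+00 -3.12541348e-04
  1.38791812e+00 -2.97505763e-01]
[  64  181   43   61 1439] [ 0.41609842 -0.1192965   0.09925078] ((414.8492431640625, -119.64166259765625), (17.11717414855957, 44.63016128540039), 4.040630340576172)
[ 315  201   22   60 1258] [ 0.58839379 -0.15980373  0.10358525] ((588.1239624023438, -160.8304901123047), (44.048213958740234, 15.595383644104004), 81.62771606445312)
```

View pics/w1.png

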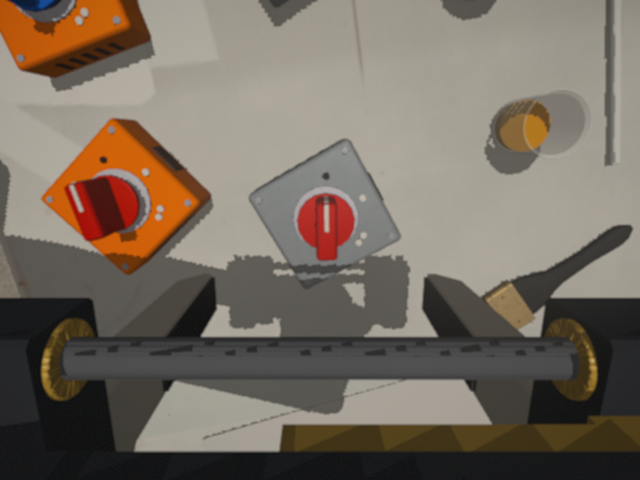

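The wrist view shows the red knob at (326,225) on the grey box, with its pointer up toward the black dot at (326,176) and the orange look-alike away to the left. The axis comes out at (588.1,-160.6) mm and the bar at 81.6°, which agrees with the top view. Next I descend and grip.

```bash
python3 -m pendant '[[[0,0,0],[5,0,-10],100],[[0,0,0],[0,0,-25],100],[[0,0,0],[0,0,-30],100],[[0,0,0],[0,0,-30],100],[[0,0,0],[0,0,-25],100],[[0,0,0],[0,0,-15],100],[[0,0,0],[0,0,-11],100],[[0,0,0],[0,0,0],100],[[0,0,0],[0,0,0],100],[[0,0,0],[0,0,0],100]]' && python3 -m pendant '[[[0,0,0],[0,0,0],60],[[0,0,0],[0,0,0],30],[[0,0,0],[0,0,0],0],[[0,0,0],[0,0,0],0],[[0,0,0],[0,0,0],0],[[0,0,0],[0,0,0],0],[[0,0,0],[0,0,0],0],[[0,0,0],[0,0,0],0],[[0,0,0],[0,0,0],0]]'
```

```text
clock: 3.15
ee_pos: [0.5896, -0.1603, 0.0988]
ee_rot: [2.385, 2.042, 0.001]
contact_force: [0.2, -0.2, 0.2]
opening: 0.0931
finger_force: 0.0
clock: 4.05
ee_pos: [0.5889, -0.1598, 0.0976]
ee_rot: [-2.386, -2.044, 0.0]
contact_force: [-0.4, -0.1, -0.6]
opening: 0.0259
finger_force: 0.0
```

```bash
python3 -m pendant '[[[0,0,0],[0,0,0],0],[[0,0,0],[0,0,0],0],[[0,0,0],[0,0,0],0],[[0,0,0],[0,0,0],0],[[0,0,0],[0,0,0],0]]' && python3 -m pendant '[[[0,0,0],[0,0,-2],0],[[0,0,0],[0,0,-2],0],[[0,0,0],[0,0,-2],0],[[0,0,0],[0,0,-2],0],[[0,0,0],[0,0,-1],0],[[0,0,0],[0,0,0],0],[[0,0,0],[0,0,0],0]]'
```

```text
clock: 4.55
ee_pos: [0.5887, -0.1597, 0.0976]
ee_rot: [-2.385, -2.044, 0.0]
contact_force: [-2.0, 0.3, 0.8]
opening: 0.0156
finger_force: 30.0
clock: 5.25
ee_pos: [0.5888, -0.1598, 0.0892]
ee_rot: [-2.386, -2.044, 0.0]
contact_force: [-4.9, 1.5, 7.7]
opening: 0.0155
finger_force: 30.0
```

The bar is gripped at 15.5 mm and pushed in about 8.4 mm. The 7.7 N reading matches the spring. I'll push slightly deeper and turn 60° clockwise.

```bash
python3 -m pendant '[[[0,0,0],[0,0,-1],0],[[0,0,-3],[0,0,0],0],[[0,0,-6],[0,0,0],0],[[0,0,-6],[0,0,0],0],[[0,0,-6],[0,0,0],0],[[0,0,-6],[0,0,0],0],[[0,0,-6],[0,0,0],0],[[0,0,0],[0,0,0],0]]' && python3 -m pendant '[[[0,0,-6],[0,0,0],0],[[0,0,-6],[0,0,0],0],[[0,0,-6],[0,0,0],0],[[0,0,-6],[0,0,0],0],[[0,0,-3],[0,0,0],0],[[0,0,0],[0,0,0],0],[[0,0,0],[0,0,0],0]]'
python3 - <<'E'
from h import *
o=env.observe();R=cv2.Rodrigues(np.array(o['ee_rot']))[0]
print(np.degrees(np.arctan2(R[1,1],R[0,1])),o['torque'],o['contact_force'])
E
```

```text
clock: 6.05
ee_pos: [0.5893, -0.16, 0.0885]
ee_rot: [2.869, 1.278, 0.001]
contact_force: [-3.1, 1.0, 8.3]
opening: 0.0156
finger_force: 30.0
clock: 6.75
ee_pos: [0.5896, -0.1605, 0.0886]
ee_rot: [3.087, 0.577, 0.002]
contact_force: [-3.0, -0.2, 8.3]
opening: 0.0159
finger_force: 30.0
-68.8338666184582 [-0.07305511  0.55046108 -0.01312151] [-3.04588744 -0.15760195  8.34075298]
```

The tool turned 60° with the axis free. I'll raise it 9 mm so the selector latches, open, and retreat.

```bash
python3 -m pendant '[[[0,0,0],[0,0,2],0],[[0,0,0],[0,0,2],0],[[0,0,0],[0,0,2],0],[[0,0,0],[0,0,2],0],[[0,0,0],[0,0,1],0],[[0,0,0],[0,0,0],0],[[0,0,0],[0,0,0],0]]' && python3 -m pendant '[[[0,0,0],[0,0,0],20],[[0,0,0],[0,0,0],50],[[0,0,0],[0,0,0],100],[[0,0,0],[0,0,0],100],[[0,0,0],[0,0,0],100],[[0,0,0],[0,0,0],100],[[0,0,0],[0,0,0],100],[[0,0,0],[0,0,0],100],[[0,0,0],[0,0,0],100],[[0,0,0],[0,0,0],100]]'
```

```text
clock: 7.45
ee_pos: [0.5896, -0.1604, 0.0968]
ee_rot: [3.087, 0.577, 0.002]
contact_force: [0.1, -3.3, 3.7]
opening: 0.0157
finger_force: 30.0
clock: 8.45
ee_pos: [0.589, -0.1598, 0.0967]
ee_rot: [-3.088, -0.577, -0.0]
contact_force: [0.5, 0.2, 0.1]
opening: 0.0862
finger_force: 0.0
```

```bash
python3 -m pendant '[[[0,0,0],[0,0,10],100],[[0,0,0],[0,0,25],100],[[0,0,0],[0,0,30],100],[[0,0,0],[0,0,30],100],[[0,0,0],[0,0,30],100],[[0,0,0],[0,0,20],100],[[0,0,0],[0,0,10],100],[[0,0,0],[0,0,0],100],[[0,0,0],[0,0,0],100],[[0,0,0],[0,0,0],100]]'
python3 - <<'E'
from h import *
s=snap('wrist','w2.png');w=world(s);m=(w[...,2]>.085)&(w[...,2]<.112)
n,l,st,c=cv2.connectedComponentsWithStats(m.astype(np.uint8))
for i in range(1,n):
    if st[i,4]>200:
        p=w[l==i];p=p[p[:,2]>.097] if (p[:,2]>.097).any() else p;print(st[i],p.mean(0),np.median(p[:,2]),cv2.minAreaRect((p[:,:2]*1000).astype(np.float32)))
E
```

```text
clock: 9.45
ee_pos: [0.5883, -0.1595, 0.25]
ee_rot: [-3.086, -0.577, 0.004]
contact_force: [-0.1, 0.7, -1.2]
opening: 0.0932
finger_force: 0.0
[   0   77   47   42 1239] [0.59802059 0.06886358 0.1026067 ] 0.10317075308573509 ((597.2322387695312, 72.41903686523438), (26.172077178955078, 16.248491287231445), 85.0643310546875)
[ 310  197   22   62 1253] [ 0.58946063 -0.16066792  0.10359658] 0.10374587847816963 ((588.3646850585938, -160.90032958984375), (45.023101806640625, 15.67092227935791), 21.647602081298828)
[ 176  380   56   31 1276] [ 0.41566983 -0.11955551  0.09966989] 0.09978858213343511 ((414.82550048828125, -119.55030822753906), (16.241668701171875, 43.79133987426758), 4.273017883300781)
```

View pics/w2.png

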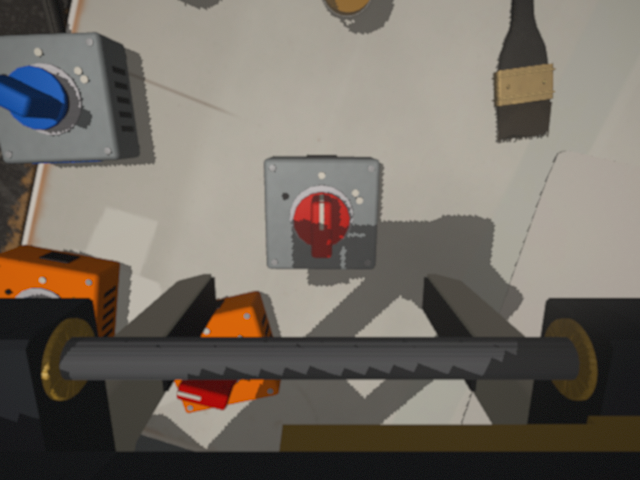

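The pointer at (321,210) now faces the single white dot at (321,176). The bar turned from 81.6° to 21.6°, which is 60.0°, and its top is back at 103.7 mm. The blue selector is untouched and the gripper is clear, so I'm handing in.

```bash
python3 -c "
from plant import env
print(env.job_done())"
```

```text
the job is handed in; nothing more can be done
None
```

The red selector is at the single white dot and has sprung back up, the blue selector was left alone at off, and the job is handed in; the hand-in call did not return a verdict.

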